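Seat the biscuit tray and snap its latch shut

TASK

Push the tray of biscuits straight in along the white jig, away from the robot, until it is fully home against the back stop. Then flip the red-handled toggle lever past centre so that it snaps over and its bar locks in front of the tray. Only push: lift nothing, and leave the bowl, the piping nozzle and the pastry cutter where they stand.

Things in the scene. Friction and masses are not known exactly. Their poses are not given: they have to be found in the camera images.
- jig: Fixed jig: white plate 6 mm thick on the bench, x -150..105, y -140..185 mm in its frame. Origin on the bench where the tray's centre lies when fully home; +x = push direction, +y = latch side (robot's left), yaw within 0.25 rad. Steel back stop: face at x 80.5, 30 mm high. Guide rails 24 mm high, inner faces y +-113; right one x -144..80, left one x -70..80.
- tray: Loose dark steel tray, 160 (x) x 220 (y) x 28 mm, walls 4 mm, 12 biscuits stuck in it, 0.5 to 0.9 kg. Origin: centre of underside, axes as the jig's. Lies on the jig's plate (rim 34 mm above the bench) between the rails, 3 mm play each side, 30 to 55 mm short of home; home = origin over the jig's. Slides at some 3 to 8 N. The latch bar strikes it unless it is home.
- latch (a joint): Lever angle, rad: 0 = open (handle leans 0.7 outward to jig +y, bar stands up), 1.4 = locked (handle leans 0.7 inward over the tray corner; bar level, 17 to 35 mm above the bench, 6 mm in front of the seated tray). A spring drives it from the centre (0.7, handle upright) to either end: it resists with up to 0.25 N m (3 to 5 N at the handle), then snaps.
- latch_pivot (a point): Centre of the lever's hinge, which runs along jig x: at jig (-93, 155, 45) mm, between two steel cheeks 36 mm wide in y, 56 mm high over the bench. The lever swings in the plane jig x = -93 mm.
- latch_tip (a point): On the handle's axis, 100 mm from latch_pivot; the rounded end lies 8 mm beyond. Handle: steel rod 10 mm thick, red grip 16 mm thick from 44 mm outward. Open, this point is 64 mm outside (jig +y) the pivot and 121 mm above the bench; upright 145 mm above the bench; locked 64 mm inside the pivot.
- bowl: Loose steel bowl, 110 mm across, 50 mm high; origin at centre of underside. On the bench to the right (jig -y) of the jig. Leave alone.
- nozzle: Loose metal piping nozzle standing on its wide end, 38 mm across, 58 mm high; origin at centre of underside. On the bench to the right of the jig. Leave alone.
- cutter: Loose copper-coloured ring pastry cutter, 64 mm across, 40 mm high; origin at centre of underside. On the bench at the left rear of the jig, behind the latch. Leave alone.

How it is judged:
By the outcome, as a careful person would: the job done as asked, in the order asked, and still so for the second after the job is handed in, with the robot touching nothing.
It also fails if it takes over 45 s, if anything falls off the work surface, if the arm or the gripper's body presses on something with over 40 N, if the wrist force passes 120 N, or if a joint passes its speed limit or range.

ROBOT

A 6-joint arm with a two-finger parallel gripper is mounted at the origin on the work surface. World frame = base frame: x ahead of the robot, y to its left, z up, the work surface at z = 0. Lengths are in mm, angles in rad, forces in N, time in s.
With the tool pointing down it reaches from about 425 to 950 mm from the base axis. Payload 3.5 kg.
Tool frame: the origin (TCP) lies on the centre line of the jaws, within the pads' length; the fingertips stand 25 mm ahead of it and the grasp point (between the pads) lies 6 mm ahead of it; z points along the fingers, y is the line along which they close (so a half turn about z gives the same grasp; the last joint's range is limited). The gripper opens to 85 mm and grips with 20 to 120 N. Pads are 22 mm wide; open, the fingers measure 114 mm over their backs; the gripper's body (76 mm by 85 mm) begins 54 mm behind the grasp point. The pads swing forward as they close: fully open they stand 13 mm farther back than shut.
Start: joints at [-1.288, 0.286, 1.577, -0, 1.279, -0.15], TCP at [283.125, -612.737, 256.325] pointing down, gripper open.
Joint ranges: [-2.77, 2.77], [-0.9, 2.22], [0.21, 2.48], [-1.53, 4.67], [0.24, 2.81], [-2.84, 2.84]. Speed limits (rad/s): [2.79, 2.79, 3.14, 3.14, 3.14, 3.14].

INTERFACE

Orientations are given as a 3x3 rotation matrix whose columns are the frame's x, y, z axes.
In Python, from rig import arm gives the robot as it stands. The module is installed in compiled form; this text tells all that it offers.
- The arm moves only by the tool play_rows, never from a script. Its argument "deltas" is a list of rows, each an object with "grip": the opening, from 0 (shut) to 1 (fully open); "linear": the shift along the world's x, y, z in m, a list of three; "delta_rot": the turn, a rotation vector about the world's x, y, z in degrees, a list of three. A call has 1 to 10 rows; each row shifts and turns the commanded pose from where the row before left it; what a row does not reach is not made up. A row lasts 1/12 s, in which the tool goes at most 41.7 mm and 7.16 degrees, less where a joint would pass 70% of its speed; a pose out of reach is approached as far as the arm can. A call with a gripper value outside its range is refused whole. The fingers move at their own pace and stop on an object; the grip force is fixed at half the most. Time passes only in rows, so rows that do not move let the fingers close. It gives the time, the measured TCP pose, the force, the opening and the grip force at its end, in the units of the state.
- arm.state(): the state, without advancing time (a new reading comes with each control period).
- arm.read_camera(name): name is "scene" or "side" or "wrist"; returns the picture (420x560x3 uint8, red, green, blue); there is no depth.
- arm.camera_params(name): a dict with "fx", "fy", "cx", "cy" (pixels), "extrinsics" (4x4, takes a point from camera to world coordinates); the wrist camera has in their place "hand_eye" (4x4, takes a point from camera to tool coordinates, whose origin is the TCP and whose axes are the flange's). Camera axes: x right, y down, z forward; pixel columns grow to the right and rows downward; lengths in mm; the calibration is good to about 2 mm. A picture is of the moment at which its call begins: read the wrist's pose just before it. camera_params takes no time and is no camera call.
- arm.close_job(): hands the job in; it is judged then, once.
Trained networks look in the newest picture that a camera, given by its name, has taken for a name from the list of things; names that differ only in an ending like _2 or _b are one class to them, and where a whole thing is asked for, a point or a joint stands for the part that bears it (a point fixed in the world has none). Each returns a list of dicts, best first, with "confidence" (0 to 1); they miss things now and then, are a little off and sometimes report something else, mostly with a low value. They report only what shows in the picture. A call takes as long as a camera call.
- arm.boxes_of(camera, target): "xyz" ([x, y, z] in mm, in the coordinates of the camera as it stood for that picture, good to about 4 mm: the middle of the surface that is visible of it).
- arm.silhouettes(camera, target): "mask" (420x560 bool, what is visible of it).
The state is a dict: "clock": time; "joints": joint angles; "dq": joint speeds; "tau": joint torques, N m; "position": TCP position; "orientation": TCP orientation; "force": force on the tool from outside, world axes, zero at the start; "wrist_torque": the same for the moment, N m; "gripper_width": finger opening in mm; "grip_force": force on a finger pad.
Only numpy, scipy, OpenCV 4.12 (cv2) and the standard library are available. Lean on these libraries where they do the work, as an engineer would, in place of code of your own. Each camera call takes 0.05 s, during which the arm holds its last target. There are 200 camera calls.

## Working session

There is one attempt and no reset: what is moved stays moved. The work goes in short steps, Python scripts to look and compute and a tool call to move; the robot and the scene stay as the last step left them, time stands still between calls to the robot, and variables do not carry over. Pictures are saved under pics/ and viewed, at most 10 in all, crops included, and the job is handed in when it is done.

Besides the shell and the picture viewer there is one more tool, called by a JSON object that holds its "method" and its "body". play_rows: Moves the arm, as the interface text tells. Its arguments: {"type":"object","properties":{"deltas":{"type":"array"}},"required":["deltas"]}

```bash
mkdir -p pics; cat > h.py <<'E'
import numpy as np, cv2
from rig import arm
def ext(c):
    p=arm.camera_params(c)
    if 'extrinsics' in p: return p,np.array(p['extrinsics'])
    s=arm.state();T=np.eye(4);T[:3,:3]=s['orientation'];T[:3,3]=s['position']
    return p,T@np.array(p['hand_eye'])
def snap(c,f):
    i=arm.read_camera(c);cv2.imwrite('pics/'+f,i[:,:,::-1]);return i
def boxes(c,t):
    p,E=ext(c)
    return [(round(b['confidence'],2),(E@np.r_[b['xyz'],1])[:3].round(0).tolist()) for b in arm.boxes_of(c,t)[:2]]
def ray(c,u,v,z):
    p,E=ext(c);d=E[:3,:3]@np.array([(u-p['cx'])/p['fx'],(v-p['cy'])/p['fy'],1]);o=E[:3,3]
    return o+d*(z-o[2])/d[2]
def proj(c,P):
    p,E=ext(c);q=np.linalg.inv(E)@np.r_[P,1];return np.array([p['fx']*q[0]/q[2]+p['cx'],p['fy']*q[1]/q[2]+p['cy']])
E
python3 - <<'E'
from h import *
for c in('scene','side'):
    snap(c,c+'1.png');p,E=ext(c);print(c,E.round(2).tolist(),p['fx'])
    for t in('jig','tray','latch','bowl','nozzle','cutter'): print(t,boxes(c,t))
print(arm.state()['clock'],arm.state()['orientation'])
E
```

```text
scene [[0.85, 0.45, -0.27, 848.44], [0.53, -0.73, 0.44, -388.64], [-0.0, -0.51, -0.86, 919.8], [0.0, 0.0, 0.0, 1.0]] 428.7642067192893
jig [(0.61, [641.0, 64.0, 6.0])]
tray [(0.59, [549.0, 55.0, 26.0])]
latch [(0.87, [527.0, 218.0, 93.0])]
bowl [(0.58, [616.0, -179.0, 29.0]), (0.35, [529.0, 219.0, 92.0])]
nozzle [(0.64, [519.0, -131.0, 32.0])]
cutter []
side [[1.0, -0.08, 0.06, 539.78], [-0.1, -0.6, 0.79, -572.86], [-0.02, -0.79, -0.61, 579.9], [0.0, 0.0, 0.0, 1.0]] 423.6146531642392
jig [(0.82, [629.0, 8.0, 4.0]), (0.33, [730.0, 293.0, 24.0])]
tray [(0.69, [549.0, 43.0, 21.0])]
latch [(0.56, [532.0, 194.0, 99.0])]
bowl [(0.81, [632.0, -170.0, 20.0])]
nozzle [(0.91, [512.0, -140.0, 24.0])]
cutter [(0.97, [730.0, 291.0, 24.0])]
0.7 [[ 9.07806660e-01  4.19388921e-01  3.68264917e-05]
 [ 4.19388923e-01 -9.07806657e-01 -6.98260493e-05]
 [ 4.14706280e-06  7.88331752e-05 -9.99999997e-01]]
```

View pics/scene1.png

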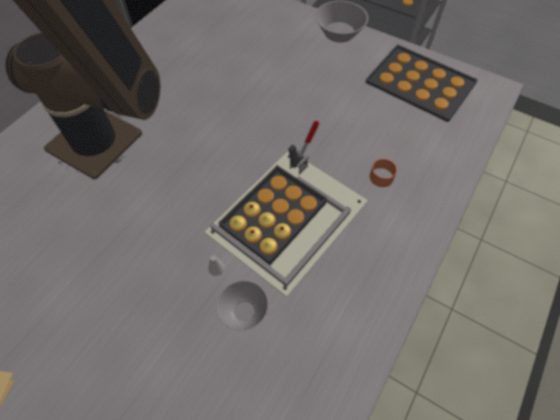

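View pics/side1.png

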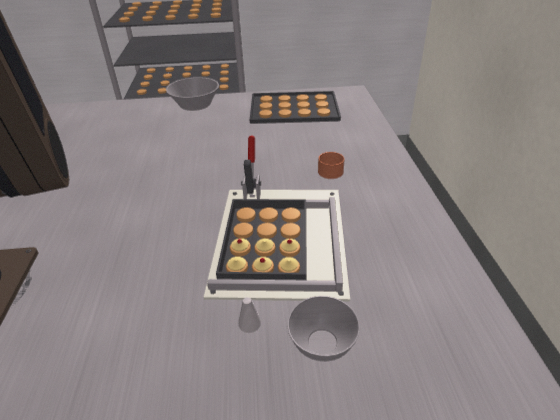

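The scene view shows the tray between the rails, with a gap to the back stop. Plate corners are near (208,231), (290,289), (366,200) and (293,150) px. The side view agrees: corners near (208,293), (348,296), (340,190), the lever open, and the cutter at (331,165). Next I fit the jig pose.

```bash
cat > fit.py <<'E'
from h import *
from scipy.optimize import least_squares
C=[(-150,-140,6),(105,-140,6),(105,185,6),(-150,185,6)]
obs={'scene':[(208,231),(290,289),(366,200),(293,150)],'side':[(208,293),(348,296),(340,190),None]}
def J(q,p): c,s=np.cos(q[2]),np.sin(q[2]);return np.array([q[0]+c*p[0]-s*p[1],q[1]+s*p[0]+c*p[1],p[2]])
def refine(c,pts):
    g=cv2.cvtColor(arm.read_camera(c),cv2.COLOR_RGB2GRAY)
    return g
def res(q): return np.concatenate([proj(c,J(q,P))-o for c in obs for P,o in zip(C,obs[c]) if o])
r=least_squares(res,[600,50,0],x_scale=[10,10,.1],loss='soft_l1');q=r.x
print(q,res(q).reshape(-1,2).round(1).tolist())
for c in obs:
    i=cv2.imread(f'pics/{c}1.png');k=3
    x0,y0=(190,110) if c=='scene' else (190,125)
    m=cv2.resize(i[y0:y0+190,x0:x0+190],None,fx=k,fy=k,interpolation=cv2.INTER_CUBIC)
    def pl(L,col,cl=True): cv2.polylines(m,[np.array([((proj(c,J(q,P))+.5-[x0,y0])*k) for P in L]).astype(np.int32)],cl,col,1)
    pl(C,(0,0,255)); pl([(80.5,-113,30),(80.5,113,30)],(0,255,0),0); pl([(-144,-113,24),(80,-113,24)],(255,0,0),0);pl([(-70,113,24),(80,113,24)],(255,0,0),0)
    pl([(-93,155,45),(-93,219,121)],(0,255,255),0)
    d=-42;pl([(-80+d,-110,34),(80+d,-110,34),(80+d,110,34),(-80+d,110,34)],(255,0,255))
    cv2.imwrite(f'pics/o_{c}.png',m); globals()['m_'+c]=m
cv2.imwrite('pics/o.png',cv2.resize(np.hstack([m_scene,m_side]),None,fx=.7,fy=.7,interpolation=cv2.INTER_AREA))
E
python3 fit.py
```

```text
[ 6.05652729e+02  5.62599195e+01 -1.39870648e-01] [[-0.2, -1.1], [-0.5, 5.4], [4.8, -0.5], [-0.8, -1.0], [-1.8, 0.3], [3.7, -0.0], [0.3, -1.9]]
```

View pics/o.png

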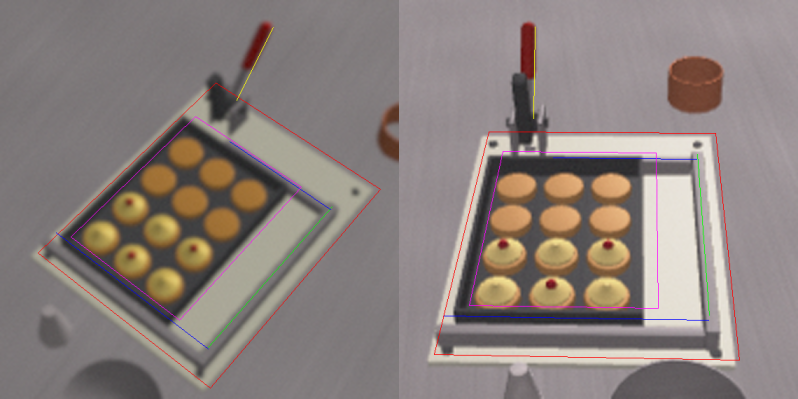

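The overlay fits to within a few pixels. I'll move above the tray, shut the fingers, and refine with the wrist camera.

{"method": "play_rows", "body": {"deltas": [{"grip": 0,"linear": [0.011,0.037,0.005],"delta_rot": [0,0,-1.9]},{"grip": 0,"linear": [0.011,0.037,0.005],"delta_rot": [0,0,-1.9]},{"grip": 0,"linear": [0.011,0.037,0.005],"delta_rot": [0,0,-1.9]},{"grip": 0,"linear": [0.011,0.037,0.005],"delta_rot": [0,0,-1.9]},{"grip": 0,"linear": [0.011,0.037,0.005],"delta_rot": [0,0,-1.9]},{"grip": 0,"linear": [0.011,0.037,0.005],"delta_rot": [0,0,-1.9]},{"grip": 0,"linear": [0.011,0.037,0.005],"delta_rot": [0,0,-1.9]},{"grip": 0,"linear": [0.011,0.037,0.005],"delta_rot": [0,0,-1.9]},{"grip": 0,"linear": [0.011,0.037,0.005],"delta_rot": [0,0,-1.9]}]}}

```text
clock: 1.45
position: [382.2, -277.9, 301.8]
orientation: [[0.991, 0.132, 0.001], [0.132, -0.991, -0.001], [0.001, 0.001, -1.0]]
force: [0.2, 0.7, 0.4]
gripper_width: 0.2
grip_force: 0.0
```

{"method": "play_rows", "body": {"deltas": [{"grip": 0,"linear": [0.011,0.037,0.005],"delta_rot": [0,0,-1.9]},{"grip": 0,"linear": [0.011,0.037,0.005],"delta_rot": [0,0,-1.9]},{"grip": 0,"linear": [0.011,0.037,0.005],"delta_rot": [0,0,-1.9]},{"grip": 0,"linear": [0.011,0.037,0.005],"delta_rot": [0,0,-1.9]},{"grip": 0,"linear": [0.011,0.037,0.005],"delta_rot": [0,0,-1.9]},{"grip": 0,"linear": [0.011,0.037,0.005],"delta_rot": [0,0,-1.9]},{"grip": 0,"linear": [0.011,0.037,0.005],"delta_rot": [0,0,-1.9]},{"grip": 0,"linear": [0.011,0.037,0.005],"delta_rot": [0,0,0]},{"grip": 0,"linear": [0.0,0.0,0.0],"delta_rot": [0,0,0]}]}}

```text
clock: 2.2
position: [471.1, 21.7, 343.0]
orientation: [[0.996, -0.09, 0.003], [-0.09, -0.996, 0.002], [0.003, -0.003, -1.0]]
force: [-0.1, -0.3, 0.1]
gripper_width: -0.2
grip_force: 0.0
```

```bash
python3 - <<'E'
from h import *
s=arm.state();print(s['clock'],s['position'],s['orientation'],s['joints'],s['force'])
i=snap('wrist','w1.png');p,E=ext('wrist');print(p,E.round(2).tolist())
cv2.imwrite('pics/w1b.png',cv2.resize(i[:,:,::-1],(784,588),interpolation=cv2.INTER_CUBIC))
for t in('tray','latch'):print(boxes('wrist',t))
E
```

```text
2.2 [471.10738954  21.69842247 342.96614891] [[ 0.99590924 -0.09029688  0.00335459]
 [-0.09030513 -0.99591127  0.00239411]
 [ 0.0031247  -0.00268725 -0.99999151]] [-0.17101723 -0.23581495  1.95279978  0.00296296  1.42171024  1.48976781] [-0.05718399 -0.32481297  0.06116285]
{'fx': 292.17575713737284, 'fy': 292.17575713737284, 'cx': 282.63104117192336, 'cy': 211.3405971203164, 'hand_eye': array([[ 1.27702725e-04, -9.60657084e-01, -2.77737199e-01,
         6.94186480e+01],
       [ 9.99999992e-01,  1.18431577e-04,  5.01574522e-05,
         1.30623040e+00],
       [-1.52912574e-05, -2.77737203e-01,  9.60657091e-01,
        -1.17235471e+02],
       [ 0.00000000e+00,  0.00000000e+00,  0.00000000e+00,
         1.00000000e+00]])} [[-0.09, -0.96, -0.27, 539.39], [-1.0, 0.09, 0.03, 11.56], [-0.0, 0.28, -0.96, 459.59], [0.0, 0.0, 0.0, 1.0]]
[(0.96, [555.0, 56.0, 17.0])]
[(0.69, [551.0, 56.0, 20.0]), (0.68, [531.0, 238.0, 101.0])]
```

View pics/w1b.png

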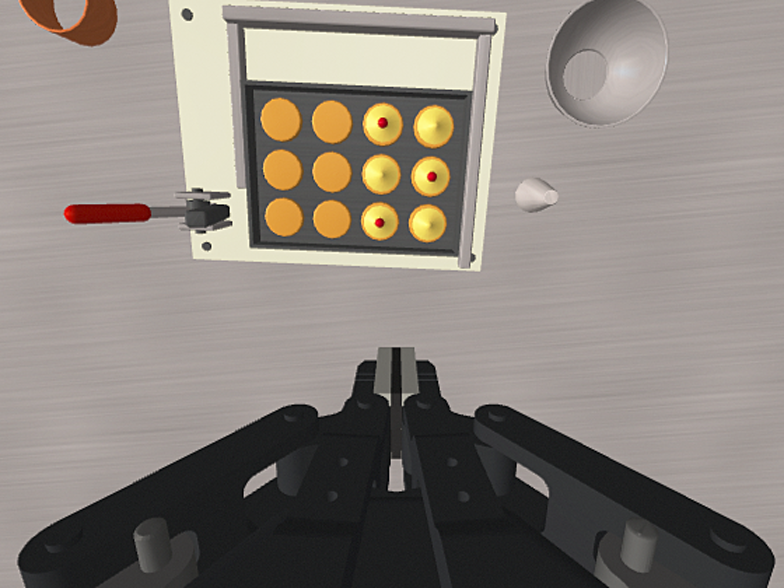

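The wrist view is clear: plate corners at (192,260), (481,271) and (506,13), and tray rim corners at (250,248), (246,86) and (473,92) in the enlarged picture. The lever tip is near (64,213). Fitting jig and tray from these.

```bash
python3 - <<'E'
from h import *
from scipy.optimize import least_squares
k=1.4
def J(q,p): c,s=np.cos(q[2]),np.sin(q[2]);return np.array([q[0]+c*p[0]-s*p[1],q[1]+s*p[0]+c*p[1],p[2]])
o=[((-150,185,6),(192,260)),((-150,-140,6),(481,271)),((105,-140,6),(506,13))]
t=[((-80,110,34),(250,248)),((80,110,34),(246,86)),((80,-110,34),(473,92))]
def res(q):
    q2=J(q,(q[3],q[4],0));q2[2]=q[2]
    return np.concatenate([k*proj('wrist',J(q,P))-u for P,u in o]+[k*proj('wrist',J(q2,P))-u for P,u in t])
r=least_squares(res,[600,50,-.1,-45,0],x_scale=[10,10,.1,10,10]);q=r.x
print(q,res(q).reshape(-1,2).round(1).tolist())
for n,P in dict(front=(q[3]-80,0,34),start=(-165,0,0),homefront=(-80,0,0),pivot=(-93,155,45),tip=(-93,219,121)).items(): print(n,J(q,P).round(1),(proj('wrist',J(q,P))*k).round())
E
```

```text
[ 5.95524035e+02  4.08126682e+01 -1.36947485e-01 -5.18536083e+01
 -2.25603772e+00] [[-0.0, 0.3], [-0.6, 0.7], [0.5, -0.7], [1.7, 3.4], [-4.1, -3.4], [2.6, 1.1]]
front [464.9  58.8  34. ] [355. 255.]
start [432.1  63.3   0. ] [357. 278.]
homefront [516.3  51.7   0. ] [358. 203.]
pivot [524.6 207.1  45. ] [198. 213.]
tip [533.3 270.5 121. ] [ 76. 217.]
```

```bash
python3 - <<'E'
from h import *
s=arm.state();print(s['clock'],s['position'],s['dq'])
def J(q,p): c,s=np.cos(q[2]),np.sin(q[2]);return np.array([q[0]+c*p[0]-s*p[1],q[1]+s*p[0]+c*p[1],p[2]])
def run(q,name):
  ms=[]
  for c,x0,y0 in(('scene',190,110),('side',190,125)):
    i=cv2.imread(f'pics/{c}1.png');k=2.1
    m=cv2.resize(i[y0:y0+190,x0:x0+190],None,fx=k,fy=k,interpolation=cv2.INTER_CUBIC)
    def pl(L,col,cl=True): cv2.polylines(m,[np.array([((proj(c,J(q,P))+.5-[x0,y0])*k) for P in L]).astype(np.int32)],cl,col,1)
    pl([(-150,-140,6),(105,-140,6),(105,185,6),(-150,185,6)],(0,0,255)); pl([(-93,155,45),(-93,219,121)],(0,255,255),0)
    a,b=q[3:];pl([(-80+a,-110+b,34),(80+a,-110+b,34),(80+a,110+b,34),(-80+a,110+b,34)],(255,0,255))
    ms.append(m)
  cv2.imwrite(name,np.hstack(ms))
run([595.5,40.8,-.137,-51.9,-2.3],'pics/o2.png')
from scipy.optimize import least_squares
# wrist again, now settled
print(arm.boxes_of and boxes('wrist','tray'))
i=snap('wrist','w2.png');d=cv2.absdiff(i,cv2.imread('pics/w1.png')[:,:,::-1]);print('diff',d[:190].mean())
print(arm.state()['position'])
E
```

```text
2.35 [470.01175564  16.47815444 341.31883106] [-0.04092662 -0.00138818  0.01077531  0.00033834 -0.00056703  0.00174117]
[(0.96, [554.0, 53.0, 16.0])]
diff 15.608336466165413
[469.83864531  15.29214956 340.99970676]
```

View pics/o2.png

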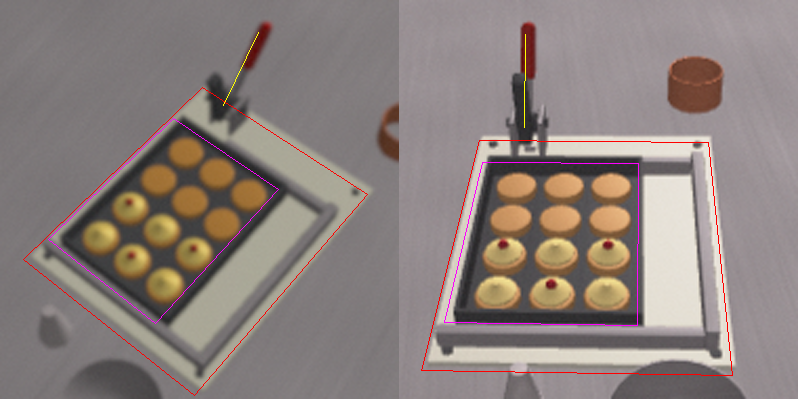

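```bash
python3 - <<'E'
import h; from h import *
from scipy.optimize import least_squares
def J(q,p): c,s=np.cos(q[2]),np.sin(q[2]);return np.array([q[0]+c*p[0]-s*p[1],q[1]+s*p[0]+c*p[1],p[2]])
P0=arm.camera_params('wrist')
T=np.eye(4);T[:3,:3]=[[.99590924,-.09029688,.00335459],[-.09030513,-.99591127,.00239411],[.0031247,-.00268725,-.99999151]];T[:3,3]=[471.107,21.698,342.966]
oe=h.ext; h.ext=lambda c:(P0,T@P0['hand_eye']) if c=='wrist' else oe(c)
W=lambda u,v:((u+.5)/1.4-.5,(v+.5)/1.4-.5)
S=lambda u,v:(190+(u+.5)/2.1-.5,110+(v+.5)/2.1-.5)
D=lambda u,v:(190+(u-399+.5)/2.1-.5,125+(v+.5)/2.1-.5)
A,B,C,Dd=(-150,-140,6),(105,-140,6),(105,185,6),(-150,185,6)
o=[('wrist',Dd,W(192,260)),('wrist',A,W(481,271)),('wrist',B,W(506,13)),
('scene',A,S(36,253)),('scene',B,S(209,386)),('scene',C,S(378,189)),
('side',A,D(429,360)),('side',B,D(740,365)),('side',C,D(714,134)),('side',Dd,D(487,134))]
t=[('wrist',(-80,110,34),W(250,248)),('wrist',(80,110,34),W(246,86)),('wrist',(80,-110,34),W(473,92)),('side',(80,-110,34),D(643,324)),('side',(80,110,34),D(642,157)),('side',(-80,110,34),D(488,157))]
def mk(cs):
  def res(q):
    q2=J(q,(q[3],q[4],0));q2[2]=q[2]
    return np.concatenate([proj(c,J(q,P))-u for c,P,u in o if c in cs]+[proj(c,J(q2,P))-u for c,P,u in t if c in cs]+[[0.1*q[4]]])
  return res
for cs in(['wrist'],['side'],['scene','side','wrist']):
  r=least_squares(mk(cs),[600,50,-.1,-45,0],x_scale=[10,10,.1,10,10]);q=r.x
  print(cs,q.round(3),r.fun.round(1).tolist())
for n,P in dict(front=(q[3]-80,0,34),start=(-170,0,0),homefront=(-80,0,0),pivot=(-93,155,45),tip=(-93,219,121)).items(): print(n,J(q,P).round(1))
E
```

```text
['wrist'] [ 5.98057e+02  4.79890e+01 -1.31000e-01 -5.19020e+01 -1.98100e+00] [0.6, -0.2, -0.6, 0.3, -0.0, -0.1, 1.4, 2.0, -2.5, -2.2, 1.3, 0.8, -0.2]
['side'] [ 6.03644e+02  5.06630e+01 -1.39000e-01 -5.39610e+01 -8.07700e+00] [0.9, -0.3, -0.7, 0.0, 0.1, 1.0, -0.3, 0.3, -0.3, -1.9, 0.5, 1.5, -0.2, 1.0, -0.8]
['scene', 'side', 'wrist'] [ 6.01006e+02  5.01210e+01 -1.33000e-01 -5.36580e+01 -5.02000e+00] [-1.3, -2.2, -2.2, -1.3, -1.5, -2.2, -2.2, 1.2, -2.5, 2.0, -2.0, 0.3, -0.2, 0.5, -1.7, 0.1, -1.4, 1.1, -2.0, 0.8, 1.5, 1.2, -2.1, -3.2, 1.8, 0.3, -1.1, -2.9, -0.8, 0.9, -1.4, 0.6, -0.5]
front [468.5  67.9  34. ]
start [432.5  72.7   0. ]
homefront [521.7  60.8   0. ]
pivot [529.4 216.1  45. ]
tip [537.9 279.5 121. ]
```

{"method": "play_rows", "body": {"deltas": [{"grip": 0,"linear": [-0.016,0.028,0],"delta_rot": [0,0,-2]},{"grip": 0,"linear": [-0.016,0.028,-0.01],"delta_rot": [0,0,0]},{"grip": 0,"linear": [0,0,-0.036],"delta_rot": [0,0,0]},{"grip": 0,"linear": [0,0,-0.036],"delta_rot": [0,0,0]},{"grip": 0,"linear": [0,0,-0.036],"delta_rot": [0,0,0]},{"grip": 0,"linear": [0,0,-0.036],"delta_rot": [0,0,0]},{"grip": 0,"linear": [0,0,-0.036],"delta_rot": [0,0,0]},{"grip": 0,"linear": [0,0,-0.036],"delta_rot": [0,0,0]},{"grip": 0,"linear": [0,0,-0.036],"delta_rot": [0,0,0]},{"grip": 0,"linear": [0,0,0],"delta_rot": [0,0,0]}]}}

```text
clock: 3.28
position: [432.1, 71.0, 72.1]
orientation: [[0.991, -0.136, -0.016], [-0.136, -0.991, 0.001], [-0.016, 0.001, -1.0]]
force: [-1.1, -0.4, -1.2]
gripper_width: 0.1
grip_force: 0.0
```

{"method": "play_rows", "body": {"deltas": [{"grip": 0,"linear": [0,0,-0.02],"delta_rot": [0,0,0]},{"grip": 0,"linear": [0,0,-0.016],"delta_rot": [0,0,0]},{"grip": 0,"linear": [0,0,0],"delta_rot": [0,0,0]}]}}

```text
clock: 3.53
position: [437.0, 71.2, 42.3]
orientation: [[0.991, -0.134, -0.004], [-0.134, -0.991, 0.0], [-0.004, 0.0, -1.0]]
force: [-1.2, -0.3, -0.3]
gripper_width: -0.1
grip_force: 0.0
```

{"method": "play_rows", "body": {"deltas": [{"grip": 0,"linear": [0.006,-0.0008,0],"delta_rot": [0,0,0]},{"grip": 0,"linear": [0.006,-0.0008,0],"delta_rot": [0,0,0]},{"grip": 0,"linear": [0.006,-0.0008,0],"delta_rot": [0,0,0]},{"grip": 0,"linear": [0.004,-0.0005,0],"delta_rot": [0,0,0]},{"grip": 0,"linear": [0.004,-0.0005,0],"delta_rot": [0,0,0]},{"grip": 0,"linear": [0.004,-0.0005,0],"delta_rot": [0,0,0]},{"grip": 0,"linear": [0.004,-0.0005,0],"delta_rot": [0,0,0]},{"grip": 0,"linear": [0.004,-0.0005,0],"delta_rot": [0,0,0]},{"grip": 0,"linear": [0.004,-0.0005,0],"delta_rot": [0,0,0]},{"grip": 0,"linear": [0.004,-0.0005,0],"delta_rot": [0,0,0]}]}}

```text
clock: 4.37
position: [482.2, 66.8, 43.5]
orientation: [[0.991, -0.132, -0.007], [-0.132, -0.991, 0.001], [-0.007, 0.0, -1.0]]
force: [-7.9, 1.1, 6.2]
gripper_width: -0.2
grip_force: 3.9
```

{"method": "play_rows", "body": {"deltas": [{"grip": 0,"linear": [0.004,-0.0005,0],"delta_rot": [0,0,0]},{"grip": 0,"linear": [0.004,-0.0005,0],"delta_rot": [0,0,0]},{"grip": 0,"linear": [0.004,-0.0005,0],"delta_rot": [0,0,0]},{"grip": 0,"linear": [0.003,-0.0004,0],"delta_rot": [0,0,0]}]}}

```text
clock: 4.7
position: [497.7, 64.8, 43.5]
orientation: [[0.991, -0.132, -0.006], [-0.132, -0.991, 0.001], [-0.006, 0.0, -1.0]]
force: [-6.7, 1.2, 5.5]
gripper_width: -0.0
grip_force: 3.5
```

{"method": "play_rows", "body": {"deltas": [{"grip": 0,"linear": [0.002,-0.0003,0],"delta_rot": [0,0,0]},{"grip": 0,"linear": [0.002,-0.0003,0],"delta_rot": [0,0,0]},{"grip": 0,"linear": [0.002,-0.0003,0],"delta_rot": [0,0,0]},{"grip": 0,"linear": [0.002,-0.0003,0],"delta_rot": [0,0,0]}]}}

```text
clock: 5.03
position: [505.2, 63.7, 43.5]
orientation: [[0.991, -0.132, -0.007], [-0.132, -0.991, 0.001], [-0.007, 0.0, -1.0]]
force: [-6.3, 1.1, 6.4]
gripper_width: 0.0
grip_force: 3.7
```

{"method": "play_rows", "body": {"deltas": [{"grip": 0,"linear": [0.002,-0.0003,0],"delta_rot": [0,0,0]},{"grip": 0,"linear": [0.002,-0.0003,0],"delta_rot": [0,0,0]}]}}

```text
clock: 5.2
position: [509.2, 63.1, 43.5]
orientation: [[0.991, -0.132, -0.007], [-0.132, -0.991, 0.001], [-0.007, 0.0, -1.0]]
force: [-7.7, 1.3, 5.1]
gripper_width: -0.0
grip_force: 3.7
```

{"method": "play_rows", "body": {"deltas": [{"grip": 0,"linear": [0.0015,-0.0002,0],"delta_rot": [0,0,0]},{"grip": 0,"linear": [0.0015,-0.0002,0],"delta_rot": [0,0,0]}]}}

```text
clock: 5.37
position: [511.1, 62.8, 43.4]
orientation: [[0.991, -0.132, -0.011], [-0.132, -0.991, 0.001], [-0.011, 0.0, -1.0]]
force: [-12.8, 1.9, 10.0]
gripper_width: -0.1
grip_force: 6.6
```

{"method": "play_rows", "body": {"deltas": [{"grip": 0,"linear": [0.0015,-0.0002,0],"delta_rot": [0,0,0]},{"grip": 0,"linear": [0,0,0],"delta_rot": [0,0,0]}]}}

```text
clock: 5.53
position: [511.2, 62.9, 43.1]
orientation: [[0.991, -0.132, -0.015], [-0.132, -0.991, 0.001], [-0.015, 0.001, -1.0]]
force: [-14.3, 1.2, 10.9]
gripper_width: 0.3
grip_force: 7.1
```

It stalls at the expected x of 511 with the force rising, so the tray is on the stop. One more nudge, then back off and lift.

{"method": "play_rows", "body": {"deltas": [{"grip": 0,"linear": [0.0015,-0.0002,0],"delta_rot": [0,0,0]},{"grip": 0,"linear": [0,0,0],"delta_rot": [0,0,0]}]}}

```text
clock: 5.7
position: [511.3, 62.9, 42.8]
orientation: [[0.991, -0.131, -0.019], [-0.131, -0.991, 0.002], [-0.019, 0.001, -1.0]]
force: [-17.1, 0.8, 13.8]
gripper_width: 0.1
grip_force: 8.8
```

{"method": "play_rows", "body": {"deltas": [{"grip": 0,"linear": [-0.01,0.0013,0],"delta_rot": [0,0,0]},{"grip": 0,"linear": [-0.02,0.0026,0],"delta_rot": [0,0,0]},{"grip": 0,"linear": [-0.02,0.0026,0],"delta_rot": [0,0,0]},{"grip": 0,"linear": [0,0,0.03],"delta_rot": [0,0,0]},{"grip": 0,"linear": [0,0,0.038],"delta_rot": [0,0,0]},{"grip": 0,"linear": [0,0,0.038],"delta_rot": [0,0,0]},{"grip": 0,"linear": [0,0,0.038],"delta_rot": [0,0,0]},{"grip": 0,"linear": [0,0,0.038],"delta_rot": [0,0,0]},{"grip": 0,"linear": [0,0,0.038],"delta_rot": [0,0,0]},{"grip": 0,"linear": [0,0,0],"delta_rot": [0,0,0]}]}}

```text
clock: 6.53
position: [471.6, 68.2, 274.0]
orientation: [[0.991, -0.132, 0.019], [-0.132, -0.991, -0.001], [0.019, -0.001, -1.0]]
force: [0.3, 0.7, 1.2]
gripper_width: 0.0
grip_force: 0.0
```

{"method": "play_rows", "body": {"deltas": [{"grip": 0,"linear": [0,0.03,0.01],"delta_rot": [0,0,0]},{"grip": 0,"linear": [0,0.03,0.01],"delta_rot": [0,0,0]},{"grip": 0,"linear": [0,0.03,0.01],"delta_rot": [0,0,0]},{"grip": 0,"linear": [0,0,0],"delta_rot": [0,0,0]},{"grip": 0,"linear": [0,0,0],"delta_rot": [0,0,0]},{"grip": 0,"linear": [0,0,0],"delta_rot": [0,0,0]}]}}

```text
clock: 7.03
position: [467.2, 158.2, 293.3]
orientation: [[0.991, -0.132, 0.001], [-0.132, -0.991, -0.0], [0.001, 0.0, -1.0]]
force: [0.2, -0.1, -0.8]
gripper_width: -0.0
grip_force: 0.0
```

```bash
python3 - <<'E'
from h import *
s=arm.state();print(s['clock'],s['position'],s['dq'].round(3) if hasattr(s['dq'],'round') else s['dq'])
P,E=ext('wrist')
i=snap('wrist','w3.png');b=cv2.resize(i[:,:,::-1],None,fx=1.4,fy=1.4,interpolation=cv2.INTER_CUBIC)
q=[601,50.1,-.133]
def J(p): c,s=np.cos(q[2]),np.sin(q[2]);return np.array([q[0]+c*p[0]-s*p[1],q[1]+s*p[0]+c*p[1],p[2]])
def pp(X): 
    w=np.linalg.inv(E)@np.r_[X,1];return ((np.array([P['fx']*w[0]/w[2]+P['cx'],P['fy']*w[1]/w[2]+P['cy']])+.5)*1.4).astype(int)
for L,c in(([(-150,-140,6),(105,-140,6),(105,185,6),(-150,185,6)],(0,0,255)),([(-93,155,45),(-93,219,121)],(0,255,255)),([(-80,-110,34),(80,-110,34),(80,110,34),(-80,110,34)],(255,0,255))):
    cv2.polylines(b,[np.array([pp(J(x)) for x in L],np.int32)],len(L)>2,c,1)
cv2.imwrite('pics/w3b.png',b)
E
```

```text
7.0333 [467.15686992 158.20899156 293.27165425] [-0.022  0.003  0.015  0.002  0.004  0.003]
```

View pics/w3b.png

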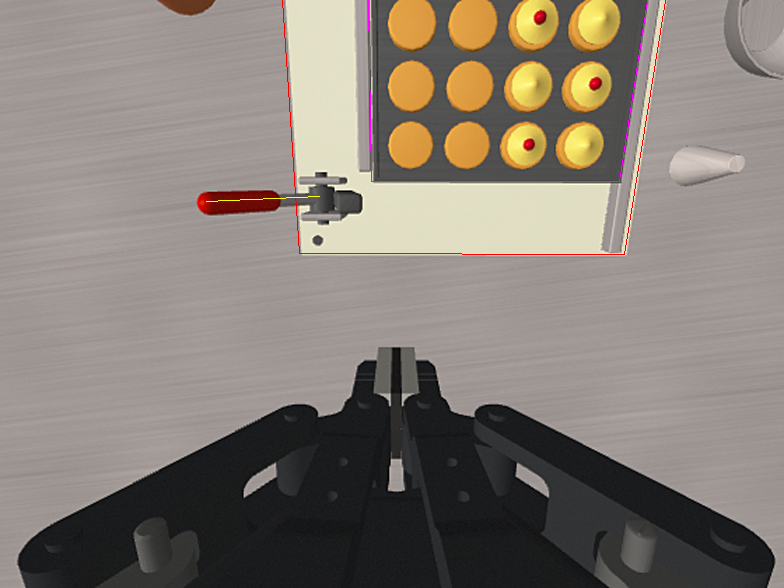

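The overlay fits closely: the tray outline sits at home and the lever line at (205–320, 200) lies on the handle. I'll go outside the handle now.

{"method": "play_rows", "body": {"deltas": [{"grip": 0,"linear": [0.0156,0.0356,0],"delta_rot": [0,0,0]},{"grip": 0,"linear": [0.0156,0.0356,0],"delta_rot": [0,0,0]},{"grip": 0,"linear": [0.0156,0.0356,0],"delta_rot": [0,0,0]},{"grip": 0,"linear": [0.0156,0.0356,0],"delta_rot": [0,0,0]},{"grip": 0,"linear": [0.0156,0.0356,0],"delta_rot": [0,0,0]},{"grip": 0,"linear": [0,0,0],"delta_rot": [0,0,0]},{"grip": 0,"linear": [0,0,0],"delta_rot": [0,0,0]}]}}

```text
clock: 7.67
position: [545.6, 336.4, 291.1]
orientation: [[0.991, -0.132, -0.003], [-0.132, -0.991, -0.002], [-0.003, 0.002, -1.0]]
force: [0.1, -0.0, -0.1]
gripper_width: -0.1
grip_force: 0.0
```

{"method": "play_rows", "body": {"deltas": [{"grip": 0,"linear": [0,0,-0.033],"delta_rot": [0,0,0]},{"grip": 0,"linear": [0,0,-0.033],"delta_rot": [0,0,0]},{"grip": 0,"linear": [0,0,-0.033],"delta_rot": [0,0,0]},{"grip": 0,"linear": [0,0,-0.033],"delta_rot": [0,0,0]},{"grip": 0,"linear": [0,0,-0.03],"delta_rot": [0,0,0]},{"grip": 0,"linear": [0,0,0],"delta_rot": [0,0,0]},{"grip": 0,"linear": [0,0,0],"delta_rot": [0,0,0]}]}}

```text
clock: 8.25
position: [544.0, 334.2, 129.7]
orientation: [[0.991, -0.134, -0.004], [-0.134, -0.991, -0.002], [-0.004, 0.003, -1.0]]
force: [-0.4, 0.1, 0.4]
gripper_width: 0.3
grip_force: 0.0
```

{"method": "play_rows", "body": {"deltas": [{"grip": 0,"linear": [-0.0012,-0.0089,0],"delta_rot": [0,0,0]},{"grip": 0,"linear": [-0.0012,-0.0089,0],"delta_rot": [0,0,0]},{"grip": 0,"linear": [-0.0012,-0.0089,0],"delta_rot": [0,0,0]},{"grip": 0,"linear": [-0.0012,-0.0089,0],"delta_rot": [0,0,0]},{"grip": 0,"linear": [-0.0012,-0.0089,0],"delta_rot": [0,0,0]},{"grip": 0,"linear": [-0.0012,-0.0089,0],"delta_rot": [0,0,0]},{"grip": 0,"linear": [-0.0012,-0.0089,0],"delta_rot": [0,0,0]}]}}

```text
clock: 8.83
position: [538.8, 275.0, 135.1]
orientation: [[0.991, -0.133, 0.008], [-0.133, -0.991, 0.005], [0.007, -0.006, -1.0]]
force: [0.5, 3.1, 2.3]
gripper_width: 0.3
grip_force: 1.6
```

{"method": "play_rows", "body": {"deltas": [{"grip": 0,"linear": [-0.0008,-0.006,0],"delta_rot": [0,0,0]},{"grip": 0,"linear": [-0.0008,-0.006,0],"delta_rot": [0,0,0]},{"grip": 0,"linear": [-0.0008,-0.006,0],"delta_rot": [0,0,0]},{"grip": 0,"linear": [-0.0008,-0.006,0],"delta_rot": [0,0,0]}]}}

```text
clock: 9.17
position: [535.1, 251.0, 135.6]
orientation: [[0.991, -0.133, 0.004], [-0.133, -0.991, 0.004], [0.004, -0.004, -1.0]]
force: [-4.0, 5.2, 16.7]
gripper_width: -0.0
grip_force: 8.1
```

Upward force is building, probably the handle end under the knuckles. I'll raise the tool, then continue.

{"method": "play_rows", "body": {"deltas": [{"grip": 0,"linear": [0,0,0.009],"delta_rot": [0,0,0]},{"grip": 0,"linear": [0,0,0.009],"delta_rot": [0,0,0]},{"grip": 0,"linear": [0,0,0],"delta_rot": [0,0,0]}]}}

```text
clock: 9.42
position: [534.1, 249.8, 150.9]
orientation: [[0.991, -0.132, 0.002], [-0.132, -0.991, 0.0], [0.002, -0.0, -1.0]]
force: [-1.0, 0.4, 0.3]
gripper_width: 0.3
grip_force: 0.1
```

{"method": "play_rows", "body": {"deltas": [{"grip": 0,"linear": [-0.0008,-0.006,0],"delta_rot": [0,0,0]},{"grip": 0,"linear": [-0.0008,-0.006,0],"delta_rot": [0,0,0]},{"grip": 0,"linear": [-0.0008,-0.006,0],"delta_rot": [0,0,0]}]}}

```text
clock: 9.67
position: [530.3, 231.2, 148.2]
orientation: [[0.991, -0.132, -0.002], [-0.132, -0.991, -0.001], [-0.002, 0.001, -1.0]]
force: [0.1, -0.7, 0.0]
gripper_width: 0.4
grip_force: 0.0
```

```bash
python3 - <<'E'
from h import *
a=snap('side','s4.png')[90:300,170:380];b=snap('scene','c4.png')[80:290,180:390]
cv2.imwrite('pics/s4b.png',cv2.resize(np.hstack([a,b])[:,:,::-1],None,fx=1.9,fy=1.9,interpolation=cv2.INTER_CUBIC))
E
```

```text
(no output)
```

View pics/s4b.png

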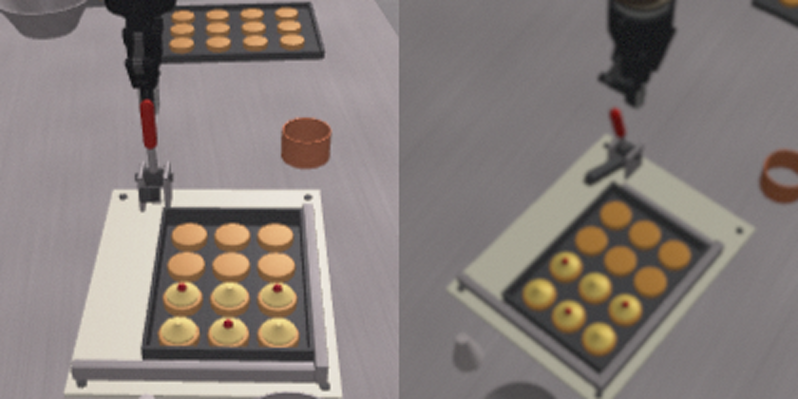

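The tray is home and the handle is almost upright against the finger, at about (148,120) in the left half, with the bar halfway down. I'll keep pushing.

{"method": "play_rows", "body": {"deltas": [{"grip": 0,"linear": [-0.0008,-0.006,0],"delta_rot": [0,0,0]},{"grip": 0,"linear": [-0.0008,-0.006,0],"delta_rot": [0,0,0]},{"grip": 0,"linear": [-0.0008,-0.006,0],"delta_rot": [0,0,0]},{"grip": 0,"linear": [-0.0008,-0.006,0],"delta_rot": [0,0,0]},{"grip": 0,"linear": [0,0,0],"delta_rot": [0,0,0]},{"grip": 0,"linear": [0,0,0],"delta_rot": [0,0,0]}]}}

```text
clock: 10.27
position: [527.9, 207.6, 149.4]
orientation: [[0.991, -0.133, 0.0], [-0.133, -0.991, 0.0], [0.0, -0.0, -1.0]]
force: [0.8, -0.0, 1.0]
gripper_width: -0.1
grip_force: 0.0
```

```bash
python3 - <<'E'
from h import *
a=snap('side','s5.png')[90:300,170:380];b=snap('scene','c5.png')[80:290,180:390]
cv2.imwrite('pics/s5b.png',cv2.resize(np.hstack([a,b])[:,:,::-1],None,fx=1.9,fy=1.9,interpolation=cv2.INTER_CUBIC))
E
```

```text
(no output)
```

View pics/s5b.png

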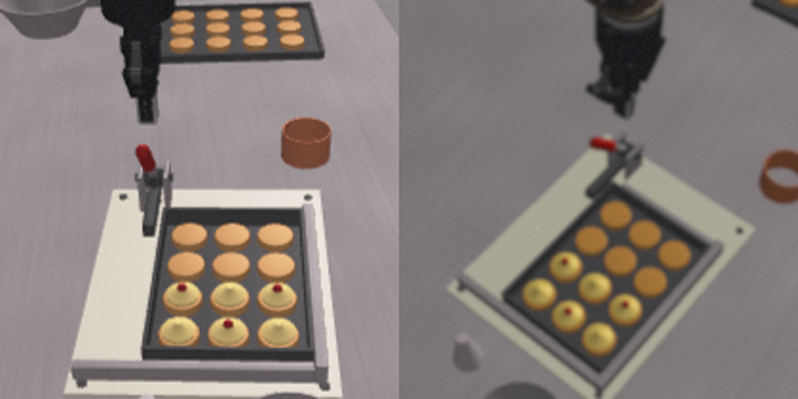

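It has snapped over: the handle leans inward and the bar lies in front of the tray, near (150,215) in the left half. I'll retreat and check by projection.

{"method": "play_rows", "body": {"deltas": [{"grip": 0,"linear": [0,0.01,0.03],"delta_rot": [0,0,0]},{"grip": 0,"linear": [0,0.01,0.035],"delta_rot": [0,0,0]},{"grip": 0,"linear": [-0.01,0,0.035],"delta_rot": [0,0,0]},{"grip": 0,"linear": [-0.02,0,0.03],"delta_rot": [0,0,0]},{"grip": 0,"linear": [-0.02,0,0.02],"delta_rot": [0,0,0]},{"grip": 0,"linear": [0,0,0],"delta_rot": [0,0,0]},{"grip": 0,"linear": [0,0,0],"delta_rot": [0,0,0]},{"grip": 0,"linear": [0,0,0],"delta_rot": [0,0,0]}]}}

```text
clock: 11.03
position: [477.8, 228.1, 298.3]
orientation: [[0.991, -0.132, -0.001], [-0.132, -0.991, -0.0], [-0.001, 0.0, -1.0]]
force: [0.4, 0.3, -0.3]
gripper_width: -0.2
grip_force: 0.0
```

```bash
python3 - <<'E'
from h import *
q=[601,50.1,-.133]
def J(p): c,s=np.cos(q[2]),np.sin(q[2]);return np.array([q[0]+c*p[0]-s*p[1],q[1]+s*p[0]+c*p[1],p[2]])
P,E=ext('wrist');i=snap('wrist','w6.png');b=cv2.resize(i[:,:,::-1],None,fx=1.4,fy=1.4,interpolation=cv2.INTER_CUBIC)
for L,c in(([(-93,155,45),(-93,91,121)],(0,255,255)),([(-80,-110,34),(80,-110,34),(80,110,34),(-80,110,34)],(255,0,255))):
    cv2.polylines(b,[np.array([(proj('wrist',J(x))+.5)*1.4 for x in L]).astype(np.int32)],len(L)>2,c,1)
cv2.imwrite('pics/w6b.png',b);print(arm.state()['clock'],arm.state()['position'])
E
```

```text
11.0833 [477.69227335 227.91133589 297.47454446]
```

View pics/w6b.png

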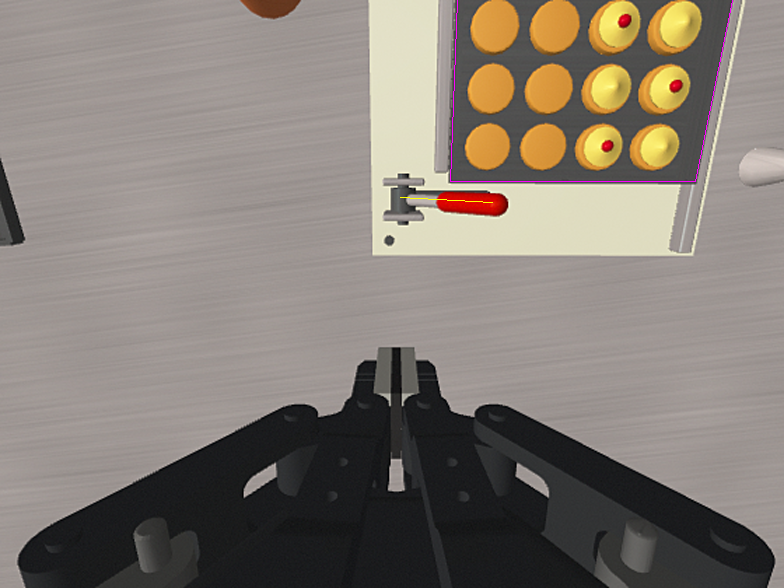

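The lever lies on the locked-position line, with its end near (500,204), and the tray outline is at home. The tool is clear, so I'm handing in.

```bash
python3 -c "
from rig import arm
print(arm.close_job())"
```

```text
the job is handed in; nothing more can be done
None
```

The tray was pushed home against the back stop, and the latch then snapped over and locked in front of it; the final wrist picture shows both in place. I handed the job in at about 11 s with the arm clear and never touched the bowl, nozzle or cutter. The judge's result was not returned.

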